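Nudge the pill box home into its corner of the rack tray

TASK

In the pulled-out bottom tray of the white rack, push the orange pill box along the tray floor onto the blue pad in the corner, until it stands square with its long side flush against the tray's side wall and its end flush against the cross rib. Only push it with the fingers: do not lift or tip it. Leave the clear cup, the spoon and the thermometer where they are.

Things in the scene. Friction and masses are not known exactly. Their poses are not given: they have to be found in the camera images.
- rack: White fixed rack, bottom tray pulled out to -y. Origin on the work surface mid under the open tray; own x across the tray (away from robot), own y to the upper tiers. Tray floor top 6 mm above origin; inner faces of side walls at own x -120 and +120 mm, walls rise to 34 mm; inner face of front lip (18 mm high) at own y -230 mm. Upper tiers, up to 230 mm high, lie over own y 140 to 340 mm.
- rib (a point): Middle of the upright face of the cross rib, the stop, at tray floor level; the face looks along the rack's -y and lies at the rack's own x 0, y +100 mm. The rib spans the tray between the side walls, is 6 mm thick and rises to 34 mm above the work surface (28 mm above the tray floor).
- pad: Thin blue pad on the tray floor, 60 mm (own x) by 90 mm (own y), the outline of the pill box, in the corner of the rib with either the near or the far side wall: at own x -90 or +90 mm, own y +55 mm of the rack. Origin at its centre; axes parallel to the rack's. It touches wall and rib, so a pill box flush with both covers it exactly. It does not obstruct sliding.
- pillbox: Loose orange pill box with a flip lid (closed, does not open), 60 mm (own x) by 90 mm (own y) by 36 mm high, 0.1 to 0.2 kg, standing on the tray floor in its open middle with its long side roughly along the tray, up to 0.35 rad askew. Origin at the centre of its underside, own z up.
- cup: Loose clear acrylic cup, upright, 56 mm across and 70 mm tall, in the corner of the tray opposite the blue pad (against the other side wall, near the cross rib). Origin at the centre of its underside. To be left alone.
- spoon: Loose steel medicine spoon 150 mm long, lying across the tray (along the rack's x) just inside the front lip. Origin about at its middle, on the underside. To be left alone.
- thermometer: Loose blue forehead thermometer, 130 x 95 x 34 mm, lying on the top tier of the rack. Origin at its underside. To be left alone.
Not all that is in view belongs to the job. Several things have the shape of the pillbox; the one meant has the colours described above.

How it is judged:
By the outcome, as a careful person would: the job done as asked, in the order asked, and still so for the second after the job is handed in, with the robot touching nothing.
It also fails if it takes over 58 s, if anything falls off the work surface, if the arm or the gripper's body presses on something with over 40 N, if the wrist force passes 120 N, or if a joint passes its speed limit or range.

ROBOT

A 6-joint arm with a two-finger parallel gripper is mounted at the origin on the work surface. World frame = base frame: x ahead of the robot, y to its left, z up, the work surface at z = 0. Lengths are in m, angles in rad, forces in N, time in s.
With the tool pointing down it reaches from about 0.35 to 0.975 m from the base axis. Payload 4.9 kg.
Tool frame: the origin (TCP) lies at the very end of the fingers, on their centre line; the grasp point (between the pads) lies 19 mm behind it; z points along the fingers, x is the direction in which the jaws open and shut, and the axes are right-handed (so a half turn about z gives the same grasp; the last joint's range is limited). The gripper opens to 85 mm and grips with 20 to 120 N. Pads are 22 mm wide; open, the fingers measure 114 mm over their backs; the gripper's body (76 mm by 85 mm) begins 54 mm behind the grasp point. The pads swing forward as they close: fully open they stand 13 mm farther back than shut.
Start: joints at [-1.335, 0.053, 1.613, -0, 1.476, -0.119], TCP at [0.217, -0.586, 0.231] pointing down, gripper open.
Joint ranges: [-3.01, 3.01], [-1.01, 2.22], [0.06, 2.58], [-1.02, 4.17], [0.09, 2.62], [-3.14, 3.14]. Speed limits (rad/s): [2.57, 2.57, 3.14, 3.14, 3.14, 3.14].

INTERFACE

Orientations are given as a rotation vector (axis times angle).
In Python, from station import monitor, imaging, ticket gives the robot as it stands.
- The arm moves only by the tool step_arm, never from a script. Its argument "targets" is one flat list of numbers, 4 for each row, row after row: the shift along the tool's x, y, z in m, then the turn about the tool's z in rad. In form: [tx, ty, tz, roll, tx, ty, tz, roll, ...]. A call has 1 to 12 rows; each row is the pose to reach, as a shift and turn from the pose measured when the call began, along the tool's axes at that moment; what a row does not reach only later rows make up. A row lasts 1/12 s, in which the tool goes at most 41.7 mm and 7.16 degrees, less where a joint would pass 70% of its speed; a pose out of reach is approached as far as the arm can. A call with a gripper value outside its range is refused whole. "grip" is the finger opening in m, from 0 to 0.0854, set as the call begins (left out, the last holds). The fingers move at their own pace and stop on an object; "force" is the grip in N (left out, the last holds). Time passes only in rows, so rows that repeat a pose let the fingers close. It gives the time, the measured TCP pose, the force and the opening at its end, in the units of the state.
- monitor.get_obs(): the state, without advancing time (a new reading comes with each control period).
- imaging.get_image(name): name is "scene" or "side" or "wrist"; returns a dict with "color" (420x560x3 uint8, red, green, blue), "depth" (420x560 float32, m along the optical axis (not along the pixel's ray), 0 where there is no reading), "fov_y" (degrees; the focal length in pixels is half the picture's height over the tangent of half this angle, whatever the lens; pixels are square), "cx", "cy" (the principal point, pixels), "R" (3x3) and "t" (3): a world point X has camera coordinates R X + t. Camera axes: x right, y down, z forward; pixel columns grow to the right and rows downward; lengths in m; the calibration is good to about 2 mm. The wrist camera is an equidistant fisheye: a pixel r from the principal point sees the ray r / f radians off the axis. A picture is of the moment at which its call begins.
- ticket.finish_job(): hands the job in, once; it reports no verdict.
Trained networks look in a picture, given as the dict that the camera call returned (one of the last four; its "shot" number tells which), for a name from the list of things; names that differ only in an ending like _2 or _b are one class to them, and where a whole thing is asked for, a point or a joint stands for the part that bears it (a point fixed in the world has none). Each returns a list of dicts, best first, with "score" (0 to 1); they miss things now and then, are a little off and sometimes report something else, mostly with a low value. They report only what shows in the picture. A call takes as long as a camera call. They do not tell look-alikes from the thing itself.
- imaging.search_frame(name, picture): "uv" ([column, row] in pixels, amid what is visible of it).
- imaging.mark_of(name, picture): "uv" ([column, row] in pixels: a listed point, or the origin of a listed thing).
The state is a dict: "t": time; "q": joint angles; "dq": joint speeds; "effort": joint torques, N m; "tool_pos": TCP position; "tool_rot": TCP orientation; "contact_force": force on the tool from outside, world axes, zero at the start; "wrist_torque": the same for the moment, N m; "opening": finger opening in m.
Only numpy, scipy, OpenCV 4.12 (cv2) and the standard library are available. Lean on these libraries where they do the work, as an engineer would, in place of code of your own. Each camera call takes 0.05 s, during which the arm holds its last target.

## Working session

There is one attempt and no reset: what is moved stays moved. The work goes in short steps, Python scripts to look and compute and a tool call to move; the robot and the scene stay as the last step left them, time stands still between calls to the robot, and variables do not carry over. Pictures are saved under pics/ and viewed, and the job is handed in when it is done.

Besides the shell and the picture viewer there is one more tool, called after "Emit:" as name(argument=value, ...), one argument or row to a line, values as JSON. step_arm: Moves the arm, as the interface text tells. Its arguments: {"type":"object","properties":{"targets":{"type":"array","items":{"type":"number"}},"grip":{"type":"number"},"force":{"type":"number"}},"required":["targets"]}

```bash
mkdir -p pics; ls
cat > h.py <<'E'
import numpy as np, cv2
from station import monitor, imaging, ticket
def f_of(im): return im["color"].shape[0]/2/np.tan(np.radians(im["fov_y"])/2)
def save(im,name): cv2.imwrite("pics/"+name+".png", im["color"][:,:,::-1])
def world(im,u,v,d=None):
    f=f_of(im); d=im["depth"][int(round(v)),int(round(u))] if d is None else d
    p=np.array([(u-im["cx"])/f*d,(v-im["cy"])/f*d,d]); return np.array(im["R"]).T@(p-np.array(im["t"]))
def ray_z(im,u,v,z):
    f=f_of(im);R=np.array(im["R"]);t=np.array(im["t"]);c=-R.T@t
    r=R.T@np.array([(u-im["cx"])/f,(v-im["cy"])/f,1]); return c+r*(z-c[2])/r[2]
def cloud(im):
    f=f_of(im);d=im["depth"];v,u=np.mgrid[0:d.shape[0],0:d.shape[1]]
    P=np.stack([(u-im["cx"])/f*d,(v-im["cy"])/f*d,d],-1)
    return (P-np.array(im["t"]))@np.array(im["R"])
E
python3 - <<'E'
from h import *
for n in ["scene","side"]:
    im=imaging.get_image(n); save(im,n+"0"); print(n,im["fov_y"],im["cx"],im["cy"],-np.array(im["R"]).T@im["t"])
    for k in ["rack","rib","pad","pillbox","cup","spoon"]:
        for fn in (imaging.mark_of,):
            for r in fn(k,im)[:3]:
                u,v=r["uv"]; print(k,np.round(r["uv"],1),round(r["score"],2),world(im,u,v).round(3))
print(monitor.get_obs())
E
```

```text
pics
scene 48.93930768772872 278.46886229298804 202.72088899330282 [ 1.16663547 -0.07613012  0.92978448]
rack [285.  211.4] 0.8 [0.558 0.057 0.003]
rib [201.4 235.2] 0.43 [ 0.594 -0.147  0.019]
pad [317.5 230.9] 0.91 [0.629 0.12  0.004]
pillbox [257.7 220.6] 0.95 [ 0.595 -0.015  0.041]
pillbox [148.5 232.7] 0.65 [ 0.571 -0.263  0.032]
pillbox [338.1 298.1] 0.6 [0.815 0.114 0.039]
cup [295.4 176.4] 0.64 [0.482 0.1   0.032]
spoon [202.4 234. ] 0.77 [ 0.589 -0.145  0.016]
side 53.03328376356204 281.79857445269903 204.95692574541923 [0.9190428  0.75804805 0.81423595]
rack [310.2 245.4] 0.87 [0.643 0.233 0.211]
rack [292.5 268.6] 0.24 [0.626 0.113 0.007]
pad [291. 274.] 0.77 [0.636 0.128 0.006]
pad [312.5 243.1] 0.69 [0.635 0.228 0.209]
pillbox [228.7 294.5] 0.92 [0.802 0.151 0.034]
pillbox [294.3 230.6] 0.79 [0.582 0.022 0.043]
pillbox [265.1 178.9] 0.67 [ 0.568 -0.236  0.032]
spoon [270.9 202.9] 0.75 [ 0.582 -0.15   0.006]
{'t': 0.7, 'q': array([-1.33499825e+00,  5.26991619e-02,  1.61283834e+00, -1.36146826e-05,
        1.47604477e+00, -1.18984930e-01]), 'dq': array([-1.20582373e-03,  5.38342127e-06,  3.80151236e-04, -1.49828379e-05,
        1.44324231e-03, -8.51999082e-04]), 'effort': array([ 8.04339720e-05, -3.93559241e+01, -3.70368004e+01, -2.74248754e-05,
        4.28492003e-04,  1.63577636e-05]), 'tool_pos': array([ 0.21712124, -0.58606903,  0.23134098]), 'tool_rot': array([ 2.57856969e+00, -1.79456839e+00, -1.95653747e-06]), 'contact_force': array([-0.25553341,  0.46260414,  0.48487308]), 'wrist_torque': array([ 0.02588141, -0.00315549, -0.02046247]), 'opening': 0.08549989235353803}
```

View pics/scene0.png

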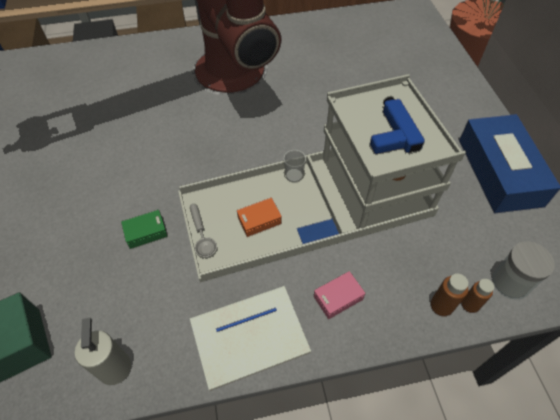

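View pics/side0.png

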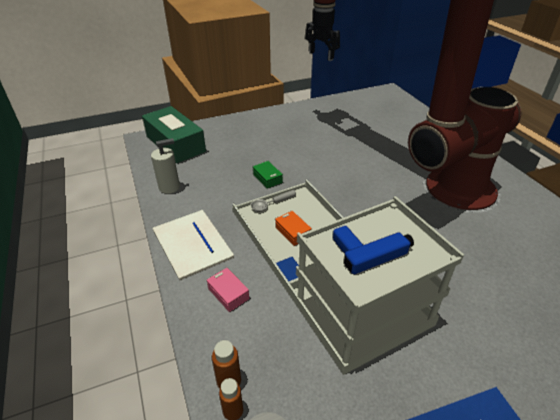

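Pictures: the boxes of pillbox shape are orange in the tray (259,216), green outside it (144,228) and pink (339,294). The one in the tray is orange, so it is the one meant. The blue pad is at (318,231), by the far wall. I'll confirm in a crop and measure.

Run:
```python
from h import *
im=imaging.get_image("scene")
c=im["color"][140:290,160:370][:,:,::-1]; cv2.imwrite("pics/crop1.png",cv2.resize(c,None,fx=3.8,fy=3.8,interpolation=cv2.INTER_CUBIC))
P=cloud(im); hsv=cv2.cvtColor(im["color"],cv2.COLOR_RGB2HSV)
H,S,V=[hsv[...,i].astype(int) for i in range(3)]
org=(H<14)&(S>150)&(V>110); org[:, :220]=0; org[:,300:]=0; org[:190]=0;org[250:]=0
Z=P[...,2]; print("orange n",org.sum(), np.percentile(Z[org],[5,50,95]))
top=org&(Z>0.036); q=P[top][:,:2].astype(np.float32)
r=cv2.minAreaRect(q*1000); print("box top",r)
blue=(H>100)&(H<125)&(S>120)&(np.abs(Z-0.006)<0.012); blue[:, :290]=0; blue[:,350:]=0; blue[:200]=0; blue[250:]=0
print("pad",blue.sum(),cv2.minAreaRect(P[blue][:,:2].astype(np.float32)*1000), np.median(Z[blue]))
# walls: z in .028-.036 pixels, light coloured
w=(Z>0.030)&(Z<0.036)&(S<70)&(P[...,0]>0.4)&(P[...,0]<0.75)&(P[...,1]>-0.25)&(P[...,1]<0.2)
pts=P[w]; print(len(pts))
for lab,s in (("near",pts[:,0]<0.52),("far",pts[:,0]>0.62)):
    p=pts[s]; print(lab,len(p),p[:,:2].min(0).round(3),p[:,:2].max(0).round(3), cv2.fitLine(p[:,:2].astype(np.float32),cv2.DIST_HUBER,0,.001,.001).ravel().round(4))
```

```text
orange n 824 [0.03275844 0.04120141 0.04405586]
box top ((854.3809814453125, -18.34689712524414), (94.83011627197266, 627.9923706054688), 88.1030044555664)
pad 522 ((630.209716796875, 119.02796936035156), (39.803565979003906, 86.68864440917969), 5.693481922149658) 0.006455065187876287
932
near 392 [ 0.414 -0.246] [0.519 0.197] [ 0.0488 -0.9988  0.4438 -0.0143]
far 434 [ 0.622 -0.16 ] [0.7   0.199] [ 0.1055 -0.9944  0.6787  0.0296]
```

View pics/crop1.png

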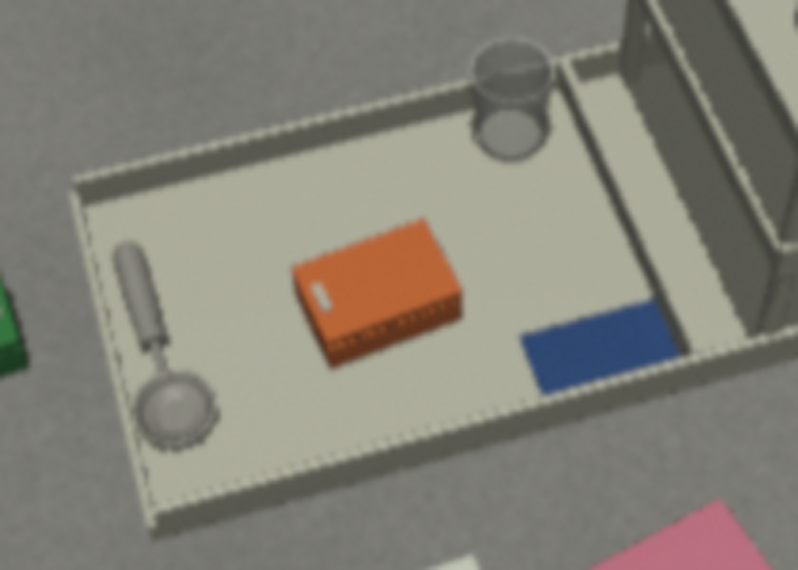

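```bash
cat >> h.py <<'E'
from scipy.optimize import least_squares
def proj(im,X):
    c=np.asarray(X)@np.array(im["R"]).T+np.array(im["t"]); f=f_of(im)
    return np.stack([c[...,0]/c[...,2]*f+im["cx"],c[...,1]/c[...,2]*f+im["cy"]],-1)
def place(p,L):
    c,s=np.cos(p[2]),np.sin(p[2]); L=np.asarray(L,float)
    return np.stack([p[0]+c*L[...,0]-s*L[...,1],p[1]+s*L[...,0]+c*L[...,1],L[...,2]],-1)
def edgefit(im,lines,p0,W=5,n=25,sat=False,iters=8):
    g=im["color"].astype(np.float32)
    if sat: g=g[...,0]-g[...,2]
    else: g=g.mean(-1)
    g=cv2.GaussianBlur(g,(0,0),0.8); p=np.array(p0,float)
    for it in range(iters):
        w=W if it<4 else max(2.5,W/2)
        obs=[]
        for a,b in lines:
            L=np.linspace(a,b,n+2)[1:-1]; uv=proj(im,place(p,L)); d=uv[-1]-uv[0]; nn=np.array([-d[1],d[0]])/np.linalg.norm(d)
            s=np.arange(-w,w+.01,.25); 
            q=uv[:,None]+s[None,:,None]*nn
            val=cv2.remap(g,q[...,0].astype(np.float32),q[...,1].astype(np.float32),cv2.INTER_LINEAR)
            gr=np.abs(np.gradient(val,axis=1)); k=gr.argmax(1); ok=(gr.max(1)>1.2)&(k>0)&(k<len(s)-1)
            for i in np.where(ok)[0]: obs.append((L[i],nn,q[i,k[i]]))
        Ls=np.array([o[0] for o in obs]);N=np.array([o[1] for o in obs]);Q=np.array([o[2] for o in obs])
        fun=lambda p:((proj(im,place(p,Ls))-Q)*N).sum(1)
        r=least_squares(fun,p,loss="soft_l1",f_scale=.4,x_scale=[.01,.01,.02]); p=r.x
    return p,np.median(np.abs(fun(p))),len(obs)
RACK=[((-.12,-.22,.034),(-.12,.03,.034)),((-.12,-.22,.006),(-.12,.03,.006)),((-.04,.1,.006),(.09,.1,.006)),((.06,.015,.006),(.06,.095,.006)),((.06,.01,.006),(.1,.01,.006))]
BOX=[((-.03,-.045,.042),(.03,-.045,.042)),((-.03,.045,.042),(.03,.045,.042)),((-.03,-.045,.042),(-.03,.045,.042)),((.03,-.045,.042),(.03,.045,.042))]
def draw(im,items,name,box,sc):
    x0,y0,x1,y1=box; c=cv2.resize(np.ascontiguousarray(im["color"][y0:y1,x0:x1,::-1]),None,fx=sc,fy=sc,interpolation=cv2.INTER_CUBIC)
    for p,lines,col in items:
        for a,b in lines:
            uv=(proj(im,place(p,np.array([a,b])))-[x0,y0]+.5)*sc
            cv2.line(c,*[tuple(int(round(t)) for t in q) for q in uv],col,1)
    cv2.imwrite("pics/"+name+".png",c)
E
python3 - <<'E'
from h import *
im=imaging.get_image("scene")
c,s=np.cos(.1),np.sin(.1)
best=None
for x in (.545,.555,.565):
  for y in (.05,.06,.07):
    p,e,n=edgefit(im,RACK,[x,y,.1]); 
    if best is None or (n-e*100)>best[2]: best=(p,e,n-e*100)
    print(p.round(4),e,n)
rack=best[0]
for yaw in (.15,.0,.3):
    b=edgefit(im,BOX,[.595,-.015,yaw],sat=True); print("box",b[0].round(4),b[1:])
b=edgefit(im,BOX,[.595,-.015,.15],sat=True)[0]
FULL=RACK+[((.12,-.23,.034),(.12,.1,.034)),((-.12,-.23,.018),(.12,-.23,.018)),((-.12,.1,.034),(.12,.1,.034)),((.12,-.23,.006),(.12,.1,.006))]
draw(im,[(rack,FULL,(0,255,0)),(b,BOX,(255,255,0))],"ov1",(160,140,370,290),3.8)
E
```

```text
[0.5535 0.0556 0.1044] 0.24304134358779475 120
[0.5536 0.0557 0.1045] 0.3035066268304209 119
[0.5535 0.0557 0.1047] 0.25001796978980684 120
[0.5534 0.0555 0.1051] 0.24965225513923422 121
[0.5533 0.0555 0.107 ] 0.24229264867901382 121
[0.5535 0.0557 0.1046] 0.2589020839666457 120
[0.5535 0.0557 0.1039] 0.2258542705960275 120
[0.5533 0.0556 0.1047] 0.24278936323670036 121
[0.5535 0.0556 0.1042] 0.23767598171844834 119
box [ 0.5926 -0.0069  0.2145] (np.float64(0.23528685072189426), 77)
box [ 0.576  -0.0101  0.2112] (np.float64(0.23605318687887897), 99)
box [ 0.5927 -0.0068  0.2075] (np.float64(0.24873260022424287), 76)
```

View pics/ov1.png

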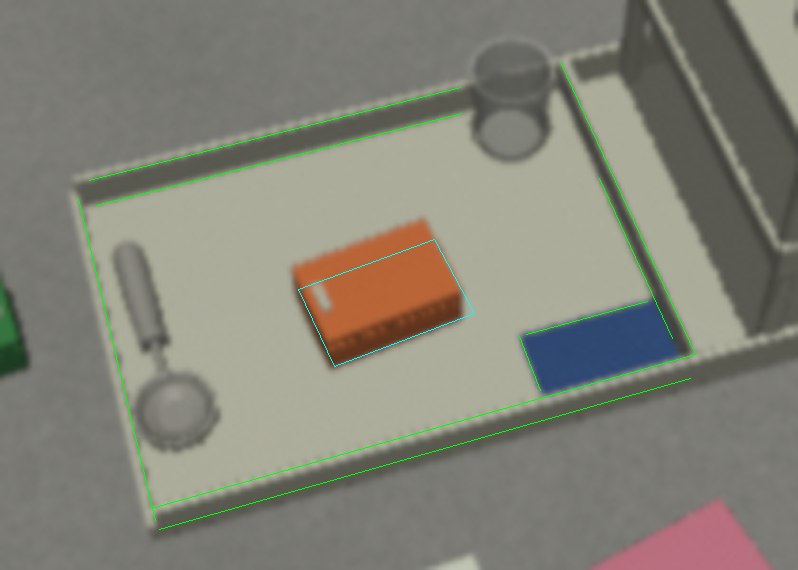

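The overlay fits the rack at (0.5535, 0.0556, 0.1045 rad). The box fit that holds is (0.576, -0.010, 0.211), with 99 edge points. The run starting from yaw 0.15 slid onto the wrong edges. The plan is to push +x' to the wall with two spread fingers, then +y' to the rib, then nudge +x' again.

```bash
cat >> h.py <<'E'
from scipy.spatial.transform import Rotation as Ro
RK=np.array([.5535,.0556,.1045])
def go(xr,yr,z,yawrel):
    "shift to rack coords xr,yr (m), world z, tool-x yaw relative to rack x"
    o=monitor.get_obs(); R=Ro.from_rotvec(o["tool_rot"]).as_matrix(); g=place(RK,[xr,yr,z])
    d=R.T@(g-o["tool_pos"]); yaw=np.arctan2(R[1,0],R[0,0]); 
    roll=-((yawrel+RK[2]-yaw+np.pi)%(2*np.pi)-np.pi)
    print("t",round(o["t"],2),"shift",d.round(4),"roll",round(roll,4)); return d,roll
def where():
    o=monitor.get_obs(); R=Ro.from_rotvec(o["tool_rot"]).as_matrix(); d=o["tool_pos"]-[RK[0],RK[1],0]; c,s=np.cos(RK[2]),np.sin(RK[2])
    print("t",round(o["t"],2),"rack xy",np.round([c*d[0]+s*d[1],-s*d[0]+c*d[1]],4),"z",o["tool_pos"][2].round(4),"yawrel",round(np.arctan2(R[1,0],R[0,0])-RK[2],4),"F",o["contact_force"].round(2),"open",round(o["opening"],4),"tilt",R[:,2].round(3))
def boxfit(im,p0=None,draw_as=None):
    ps=[]
    for dx in (-.008,0,.008):
      for dy in (-.008,0,.008):
        p,e,n=edgefit(im,BOX,np.array(p0)+[dx,dy,0],sat=True,W=6); ps.append((n-100*e,p,e,n))
    ps.sort(key=lambda t:-t[0]); _,p,e,n=ps[0]
    d=p[:2]-RK[:2]; c,s=np.cos(RK[2]),np.sin(RK[2])
    print("box world",p.round(4),"rack",np.round([c*d[0]+s*d[1],-s*d[0]+c*d[1],p[2]-RK[2]],4),"err",round(e,2),n); return p
E
python3 - <<'E'
from h import *
where(); go(-.045,-.068,.15,-np.pi/2)
E
```

```text
t 0.8 rack xy [-0.4015 -0.6031] z 0.2313 yawrel -1.3206 F [-0.81  0.22  0.44] open 0.0856 tilt [ 0. -0. -1.]
t 0.8 shift [-0.4301 -0.4779  0.0813] roll 0.2502
```

Emit:
step_arm(
  targets=[-0.215, -0.239, 0.0, 0.125, -0.215, -0.239, 0.0, 0.125, -0.215, -0.239, 0.0, 0.125, -0.215, -0.239, 0.0, 0.125, -0.215, -0.239, 0.0, 0.125, -0.215, -0.239, 0.0, 0.125, -0.215, -0.239, 0.0, 0.125, -0.43, -0.478, 0.04, 0.25, -0.43, -0.478, 0.04, 0.25, -0.43, -0.478, 0.08, 0.25, -0.43, -0.478, 0.08, 0.25, -0.43, -0.478, 0.08, 0.25],
  grip=0.045,
)

```text
t: 1.8
tool_pos: [0.446, -0.1498, 0.1911]
tool_rot: [-2.334, 2.102, -0.003]
contact_force: [0.7, -0.8, 0.2]
opening: 0.0444
```

Run:
```python
from h import *
where(); go(-.045,-.068,.15,-np.pi/2)
```

```text
t 1.8 rack xy [-0.1283 -0.193 ] z 0.1911 yawrel -1.5707 F [ 0.75 -0.81  0.24] open 0.0444 tilt [ 0.002 -0.001 -1.   ]
t 1.8 shift [-0.1251 -0.0833  0.0411] roll 0.0001
```

Emit:
step_arm(
  targets=[-0.125, -0.083, 0.04, 0, -0.125, -0.083, 0.04, 0, -0.125, -0.083, 0.04, 0, -0.125, -0.083, 0.04, 0, -0.125, -0.083, 0.04, 0, -0.125, -0.083, 0.04, 0, -0.125, -0.083, 0.04, 0],
)

```text
t: 2.38
tool_pos: [0.5156, -0.0169, 0.1512]
tool_rot: [-2.335, 2.102, -0.003]
contact_force: [0.4, -0.5, 0.2]
opening: 0.0447
```

Run:
```python
from h import *
where(); go(-.045,-.068,.013,-np.pi/2)
im=imaging.get_image("wrist"); save(im,"w1")
im=imaging.get_image("side"); save(im,"s1")
c=im["color"][150:320,200:400]; cv2.imwrite("pics/s1c.png",cv2.resize(c[:,:,::-1],None,fx=3.5,fy=3.5))
```

```text
t 2.38 rack xy [-0.0453 -0.0682] z 0.1512 yawrel -1.5702 F [ 0.36 -0.45  0.18] open 0.0447 tilt [ 0.002 -0.001 -1.   ]
t 2.38 shift [-4.000e-04 -1.000e-04  1.382e-01] roll 0.0006
```

View pics/w1.png

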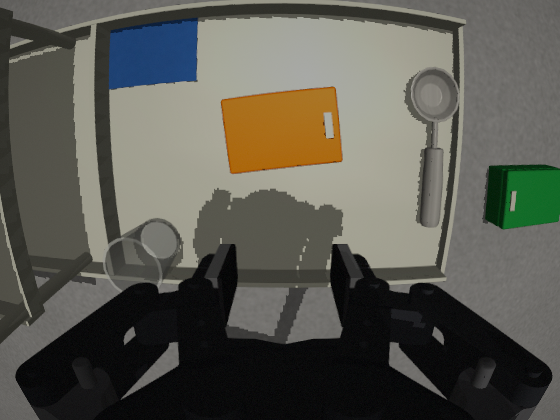

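View pics/s1c.png

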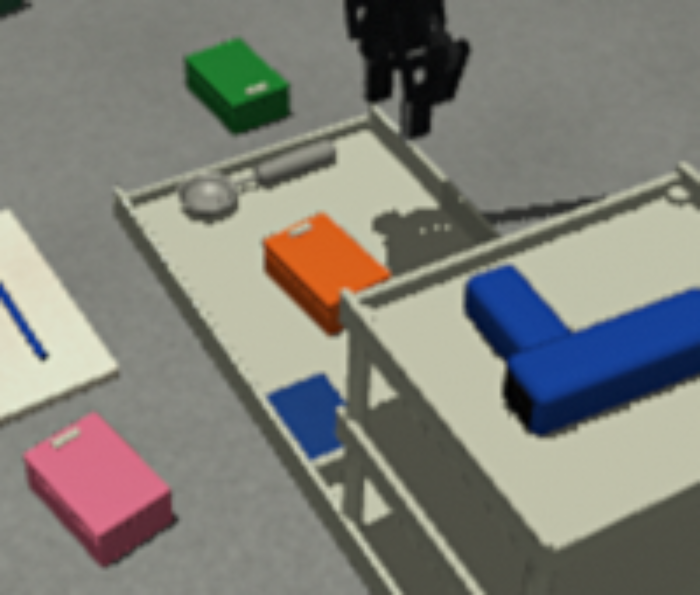

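The wrist view shows the fingers near (230,270) and (345,270). The box is ahead at (282,130) with a clear gap, and the cup at (150,255) is well aside. Descending.

Emit:
step_arm(
  targets=[0, 0, 0.04, 0, 0, 0, 0.08, 0, 0, 0, 0.1, 0, 0, 0, 0.12, 0, 0, 0, 0.13, 0, 0, 0, 0.136, 0, 0, 0, 0.136, 0, 0, 0, 0.136, 0],
)

```text
t: 3.15
tool_pos: [0.5168, -0.0185, 0.0168]
tool_rot: [-2.331, 2.104, -0.007]
contact_force: [0.8, -0.5, 0.5]
opening: 0.0453
```

Run:
```python
from h import *
where(); go(.045,-.068,.013,-np.pi/2)
im=imaging.get_image("scene"); boxfit(im,[.576,-.01,.21])
c=im["color"][140:290,160:370]; cv2.imwrite("pics/c2.png",cv2.resize(c[:,:,::-1],None,fx=3.5,fy=3.5))
```

```text
t 3.15 rack xy [-0.0442 -0.0699] z 0.0168 yawrel -1.5728 F [ 0.8  -0.51  0.47] open 0.0453 tilt [ 0.004 -0.002 -1.   ]
t 3.15 shift [-0.0021 -0.0892  0.0042] roll -0.002
box world [ 0.5754 -0.0096  0.2082] rack [ 0.0149 -0.0672  0.1037] err 0.18 98
```

View pics/c2.png

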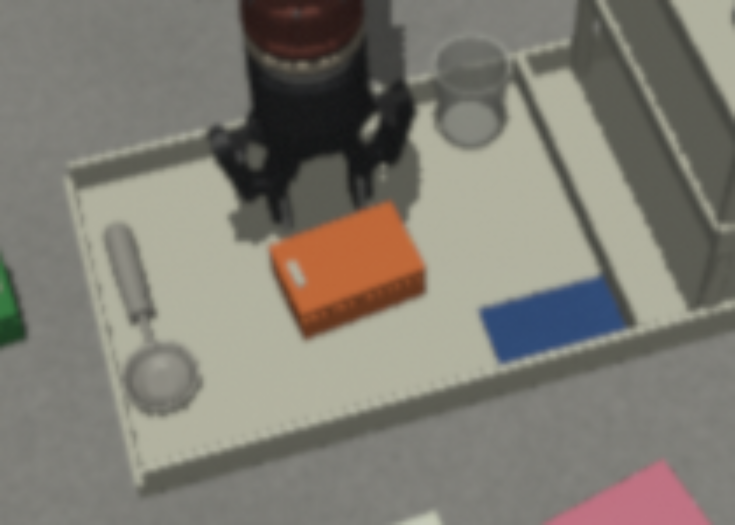

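Emit:
step_arm(
  targets=[-0.001, -0.006, 0.004, 0, -0.002, -0.012, 0.004, 0, -0.002, -0.018, 0.004, 0, -0.002, -0.024, 0.004, 0, -0.002, -0.03, 0.004, 0, -0.002, -0.036, 0.004, 0, -0.002, -0.042, 0.004, 0, -0.002, -0.048, 0.004, 0, -0.002, -0.054, 0.004, 0, -0.002, -0.06, 0.004, 0, -0.002, -0.066, 0.004, 0, -0.002, -0.072, 0.004, 0],
)

```text
t: 4.2
tool_pos: [0.5893, -0.0091, 0.0135]
tool_rot: [-2.331, 2.103, -0.008]
contact_force: [-1.3, -1.0, 0.3]
opening: 0.0455
```

Run:
```python
from h import *
where(); go(.045,-.068,.013,-np.pi/2)
im=imaging.get_image("scene"); boxfit(im,[.615,-.01,.12])
c=im["color"][140:290,160:370]; cv2.imwrite("pics/c3.png",cv2.resize(c[:,:,::-1],None,fx=3.5,fy=3.5))
```

```text
t 4.2 rack xy [ 0.0288 -0.068 ] z 0.0135 yawrel -1.5726 F [-1.25 -0.98  0.3 ] open 0.0455 tilt [ 0.005 -0.002 -1.   ]
t 4.2 shift [-0.0001 -0.0162  0.0006] roll -0.0018
box world [ 0.6324 -0.0063  0.1   ] rack [ 0.0721 -0.0698 -0.0045] err 0.18 99
```

View pics/c3.png

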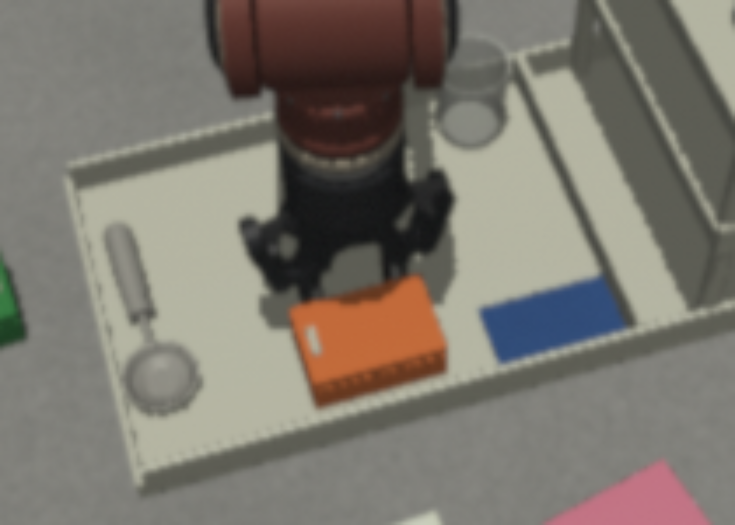

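Emit:
step_arm(
  targets=[0, -0.004, 0, 0, 0, -0.008, 0, 0, 0, -0.011, 0, 0, 0, -0.013, 0, 0, 0, -0.015, 0, 0, 0, -0.0165, 0, 0, 0, -0.0175, 0, 0, 0, -0.0175, 0, 0],
)

```text
t: 4.92
tool_pos: [0.6072, -0.0073, 0.014]
tool_rot: [-2.331, 2.103, -0.008]
contact_force: [-4.3, -0.8, 2.0]
opening: 0.0449
```

Run:
```python
from h import *
where()
im=imaging.get_image("scene"); p=boxfit(im,[.65,-.005,.1])
FULL=RACK+[((.12,-.23,.034),(.12,.1,.034))]
draw(im,[(RK,FULL,(0,255,0)),(p,BOX,(255,255,0))],"c4",(160,140,370,290),3.5)
```

```text
t 4.92 rack xy [ 0.0468 -0.0681] z 0.014 yawrel -1.5727 F [-4.28 -0.77  2.01] open 0.0449 tilt [ 0.005 -0.002 -1.   ]
box world [ 0.6511 -0.0043  0.0982] rack [ 0.0908 -0.0697 -0.0063] err 0.18 98
```

View pics/c4.png

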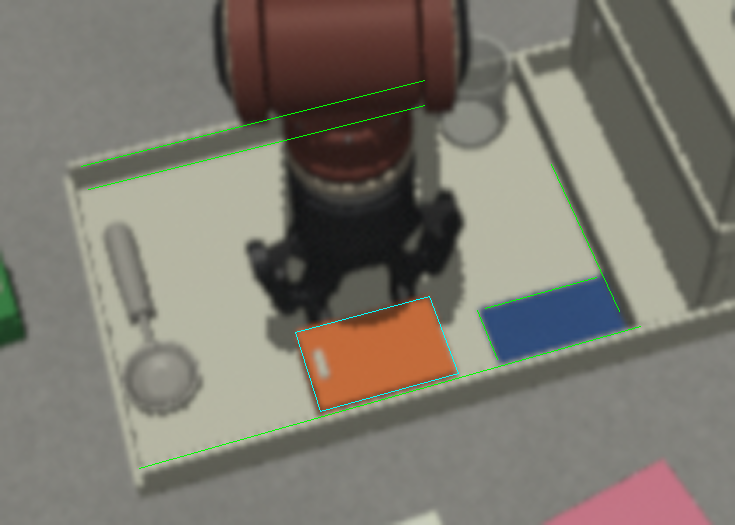

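The box is squared against the wall at x' = 0.091 with 4 N contact, and the overlay agrees. I'll back off, lift and turn for the second push.

Emit:
step_arm(
  targets=[0, 0.012, 0, 0, 0, 0.02, 0, 0, 0, 0.02, -0.03, 0, 0, 0.02, -0.065, 0, 0, 0.02, -0.1, 0, 0, 0.01, -0.13, -0.2, 0.02, 0, -0.13, -0.4, 0.04, -0.02, -0.13, -0.6, 0.07, -0.04, -0.13, -0.8, 0.07, -0.042, -0.13, -1.0, 0.07, -0.042, -0.13, -1.2, 0.07, -0.042, -0.13, -1.4],
)

```text
t: 5.97
tool_pos: [0.656, -0.0731, 0.1442]
tool_rot: [-3.007, 0.91, -0.011]
contact_force: [-0.5, -0.2, -0.1]
opening: 0.0448
```

Emit:
step_arm(
  targets=[0, 0, 0, -0.12, 0, 0, 0, -0.24, 0, 0, 0, -0.36, 0, 0, 0, -0.36, 0, 0, 0, -0.36],
  grip=0.02,
)

```text
t: 6.38
tool_pos: [0.6561, -0.0731, 0.1443]
tool_rot: [3.12, -0.362, 0.012]
contact_force: [0.4, 0.2, -0.7]
opening: 0.0199
```

Run:
```python
from h import *
where(); go(.088,-.136,.1,0)
im=imaging.get_image("wrist"); save(im,"w5")
im=imaging.get_image("scene"); p=boxfit(im,[.651,-.004,.098])
FULL=RACK+[((.12,-.23,.034),(.12,.1,.034)),((-.12,-.23,.018),(.12,-.23,.018))]
FP=[((.06,-.15,.006),(.115,-.15,.006)),((.06,-.165,.006),(.115,-.165,.006)),((.06,-.18,.006),(.115,-.18,.006))]
draw(im,[(RK,FULL,(0,255,0)),(RK,FP,(0,0,255)),(p,BOX,(255,255,0))],"c5",(160,140,370,290),3.5)
```

```text
t 6.38 rack xy [ 0.0886 -0.1387] z 0.1443 yawrel -0.3355 F [ 0.39  0.22 -0.69] open 0.0199 tilt [ 0.008 -0.002 -1.   ]
t 6.38 shift [-0.0018 -0.0023  0.0443] roll -0.3355
box world [ 0.6514 -0.0046  0.1039] rack [ 0.0911 -0.0701 -0.0006] err 0.17 99
```

View pics/c5.png

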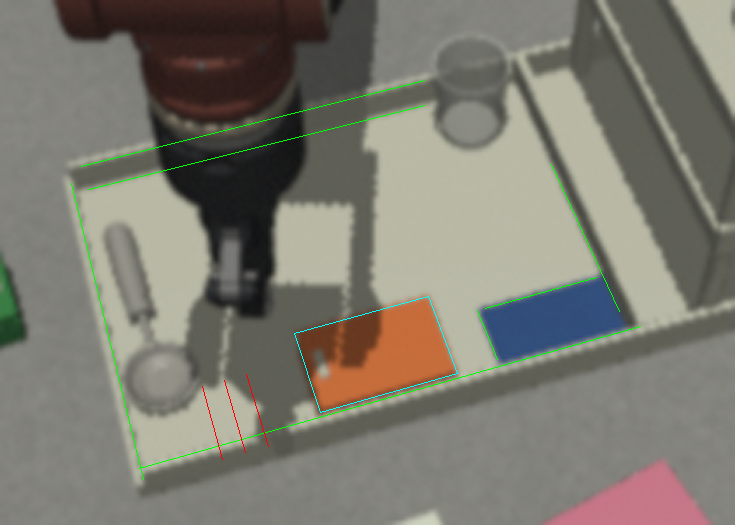

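View pics/w5.png

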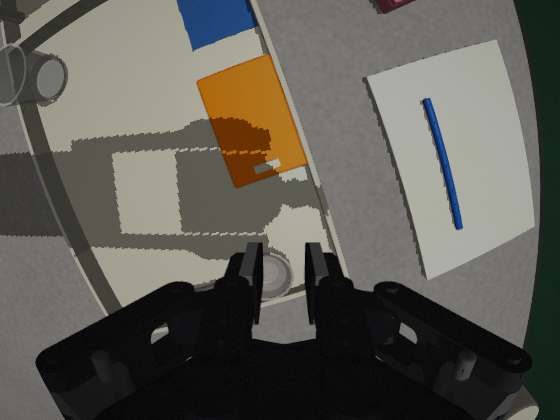

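Emit:
step_arm(
  targets=[-0.002, -0.002, 0.02, -0.12, -0.002, -0.002, 0.03, -0.24, -0.002, -0.002, 0.04, -0.335, -0.002, -0.002, 0.05, -0.335, -0.002, -0.002, 0.05, -0.335],
)

```text
t: 6.9
tool_pos: [0.6534, -0.0704, 0.0915]
tool_rot: [3.136, 0.159, 0.005]
contact_force: [-0.7, 0.2, -0.0]
opening: 0.0201
```

Run:
```python
from h import *
where(); go(.089,-.137,.012,0)
```

```text
t 6.9 rack xy [ 0.0862 -0.1357] z 0.0915 yawrel -0.0033 F [-0.72  0.19 -0.03] open 0.0201 tilt [ 0.003 -0.001 -1.   ]
t 6.9 shift [0.0025 0.0012 0.0795] roll -0.0033
```

Emit:
step_arm(
  targets=[0.002, 0.001, 0.025, 0, 0.002, 0.001, 0.045, 0, 0.002, 0.001, 0.06, 0, 0.002, 0.001, 0.07, 0, 0.002, 0.001, 0.076, 0, 0.002, 0.001, 0.078, 0, 0.002, 0.001, 0.078, 0],
)

```text
t: 7.48
tool_pos: [0.656, -0.0713, 0.0137]
tool_rot: [3.136, 0.158, 0.006]
contact_force: [0.2, -0.0, -0.2]
opening: 0.0202
```

Run:
```python
from h import *
where(); go(.089,-.003,.013,0)
im=imaging.get_image("side"); c=im["color"][150:320,200:400]; cv2.imwrite("pics/s6.png",cv2.resize(c[:,:,::-1],None,fx=3.5,fy=3.5))
im=imaging.get_image("scene"); p=boxfit(im,[.651,-.004,.1])
```

```text
t 7.48 rack xy [ 0.0887 -0.1369] z 0.0137 yawrel -0.0038 F [ 0.21 -0.02 -0.22] open 0.0202 tilt [ 0.004 -0.001 -1.   ]
t 7.48 shift [-0.0002 -0.1339  0.0006] roll -0.0038
box world [ 0.6514 -0.0048  0.0941] rack [ 0.091  -0.0703 -0.0104] err 0.17 100
```

View pics/s6.png

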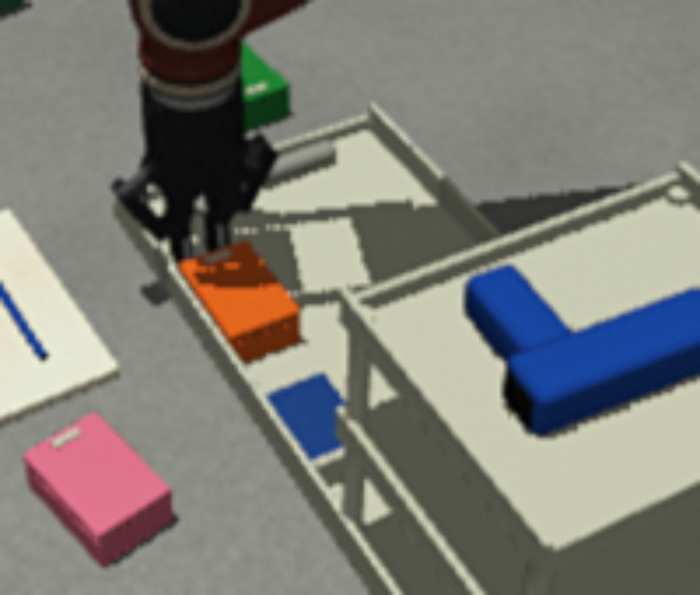

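The side view shows the fingers low behind the box's rear end, clear of the spoon and wall. Pushing along +y'.

Emit:
step_arm(
  targets=[0, -0.006, 0, -0.004, 0, -0.012, 0, -0.004, 0, -0.018, 0, -0.004, 0, -0.025, 0, -0.004, 0, -0.032, 0, -0.004, 0, -0.039, 0, -0.004, 0, -0.046, 0, -0.004, 0, -0.053, 0, -0.004, 0, -0.06, 0, -0.004, 0, -0.067, 0, -0.004, 0, -0.074, 0, -0.004, 0, -0.08, 0, -0.004],
)

```text
t: 8.58
tool_pos: [0.6485, 0.0089, 0.0146]
tool_rot: [3.136, 0.165, 0.008]
contact_force: [-1.2, -2.1, 1.2]
opening: 0.0195
```

Run:
```python
from h import *
where(); go(.089,-.003,.013,0)
im=imaging.get_image("side"); c=im["color"][150:320,200:400]; cv2.imwrite("pics/s7.png",cv2.resize(c[:,:,::-1],None,fx=3.5,fy=3.5))
im=imaging.get_image("scene"); p=boxfit(im,[.644,.067,.1])
draw(im,[(RK,RACK+[((.12,-.23,.034),(.12,.1,.034))],(0,255,0)),(p,BOX,(255,255,0))],"c7",(160,140,370,290),3.5)
```

```text
t 8.58 rack xy [ 0.0896 -0.0563] z 0.0146 yawrel 0.0006 F [-1.15 -2.1   1.21] open 0.0195 tilt [ 0.005 -0.001 -1.   ]
t 8.58 shift [-0.0006 -0.0534  0.0015] roll 0.0006
box world [0.6437 0.0657 0.1043] rack [ 0.0908  0.0006 -0.0002] err 0.24 70
```

View pics/c7.png

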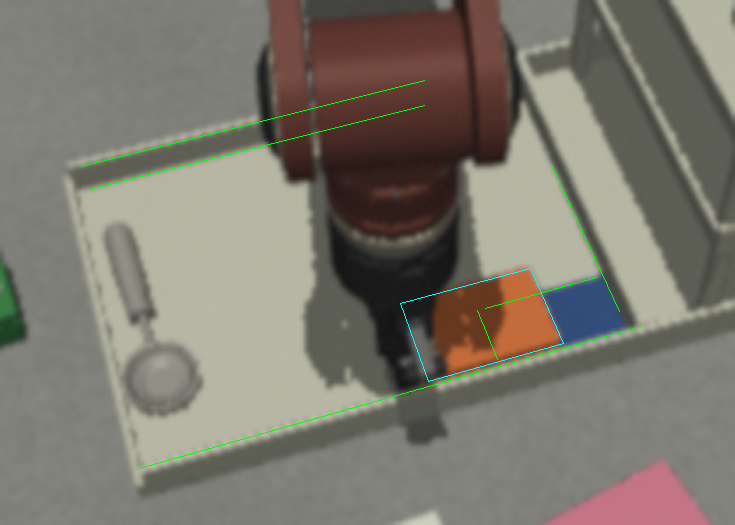

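View pics/s7.png

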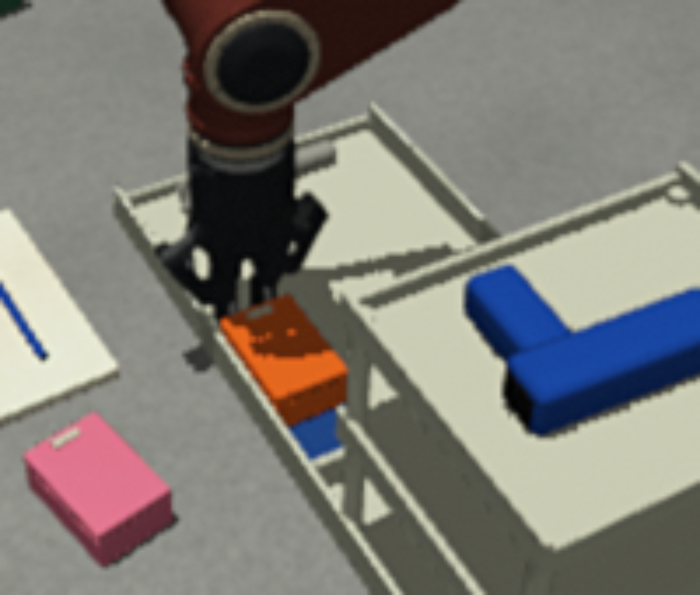

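Run:
```python
from h import *
im=imaging.get_image("scene"); P=cloud(im); Q=P-np.array([RK[0],RK[1],0]); c,s=np.cos(RK[2]),np.sin(RK[2])
X=c*Q[...,0]+s*Q[...,1]; Y=-s*Q[...,0]+c*Q[...,1]; Z=P[...,2]
m=(Z>.06)&(Y<.13)&(Y>-.2)&(X>-.3)&(X<.2)&(im["depth"]>0)
for z0 in np.arange(.06,.5,.04):
    k=m&(Z>z0)&(Z<=z0+.04)
    if k.sum()>10: print(round(z0,2),k.sum(),"Ymax",np.percentile(Y[k],98).round(3),"X",np.percentile(X[k],[2,98]).round(3))
im=imaging.get_image("side"); P=cloud(im); Q=P-np.array([RK[0],RK[1],0])
X=c*Q[...,0]+s*Q[...,1]; Y=-s*Q[...,0]+c*Q[...,1]; Z=P[...,2]
print("side")
m=(Z>.06)&(Y<.12)&(Y>-.3)&(X>-.3)&(X<.2)&(im["depth"]>0)
for z0 in np.arange(.06,.6,.04):
    k=m&(Z>z0)&(Z<=z0+.04)
    if k.sum()>10: print(round(z0,2),k.sum(),"Ymax",np.percentile(Y[k],98).round(3),"X",np.percentile(X[k],[2,98]).round(3))
```

```text
0.06 92 Ymax -0.038 X [0.099 0.14 ]
0.1 251 Ymax -0.038 X [0.107 0.155]
0.14 382 Ymax -0.024 X [0.093 0.128]
0.18 431 Ymax -0.023 X [0.087 0.126]
0.22 578 Ymax -0.026 X [0.094 0.127]
0.26 530 Ymax 0.001 X [0.037 0.141]
0.3 2952 Ymax 0.004 X [-0.022  0.135]
0.34 1906 Ymax 0.014 X [-0.037  0.092]
0.38 2084 Ymax 0.022 X [-0.091  0.003]
0.42 2021 Ymax 0.035 X [-0.14 -0.05]
0.46 858 Ymax 0.03 X [-0.15  -0.095]
side
0.06 361 Ymax -0.039 X [0.036 0.141]
0.1 407 Ymax -0.036 X [0.028 0.152]
0.14 349 Ymax -0.018 X [0.062 0.126]
0.18 415 Ymax -0.019 X [0.06  0.124]
0.22 275 Ymax 0.001 X [0.067 0.125]
0.26 680 Ymax 0.016 X [0.016 0.138]
0.3 2378 Ymax 0.024 X [-0.026  0.131]
0.34 1774 Ymax 0.026 X [-0.082  0.086]
0.38 1479 Ymax 0.037 X [-0.139  0.002]
0.42 1510 Ymax 0.049 X [-0.193 -0.052]
0.46 1620 Ymax 0.059 X [-0.245 -0.1  ]
0.5 1707 Ymax 0.071 X [-0.288 -0.15 ]
0.54 1526 Ymax 0.076 X [-0.297 -0.201]
0.58 349 Ymax 0.073 X [-0.298 -0.251]
```

Below 0.23 m the arm reaches only to y' of about 0, so moving 54 mm further leaves over 80 mm to the tiers. Continuing slowly toward the rib.

Emit:
step_arm(
  targets=[-0.001, -0.007, 0.001, 0, -0.001, -0.014, 0.001, 0, -0.001, -0.02, 0.001, 0, -0.001, -0.026, 0.001, 0, -0.001, -0.032, 0.001, 0, -0.001, -0.037, 0.001, 0, -0.001, -0.041, 0.001, 0, -0.001, -0.044, 0.001, 0, -0.001, -0.047, 0.001, 0],
)

```text
t: 9.53
tool_pos: [0.6422, 0.0556, 0.0131]
tool_rot: [3.136, 0.165, 0.007]
contact_force: [0.9, -0.7, -0.7]
opening: 0.0201
```

Run:
```python
from h import *
where()
im=imaging.get_image("scene"); p=boxfit(im,[.639,.114,.1])
```

```text
t 9.53 rack xy [ 0.0882 -0.0092] z 0.0131 yawrel 0.0009 F [ 0.88 -0.66 -0.7 ] open 0.0201 tilt [ 0.004 -0.001 -1.   ]
box world [0.639  0.1115 0.1073] rack [0.0909 0.0467 0.0028] err 0.3 69
```

Emit:
step_arm(
  targets=[0, -0.002, 0, 0, 0, -0.004, 0, 0, 0, -0.0055, 0, 0, 0, -0.007, 0, 0, 0, -0.008, 0, 0, 0, -0.009, 0, 0, 0, -0.009, 0, 0],
)

```text
t: 10.17
tool_pos: [0.6413, 0.063, 0.0132]
tool_rot: [3.133, 0.166, 0.006]
contact_force: [0.1, -8.0, -0.3]
opening: 0.0201
```

Run:
```python
from h import *
where()
im=imaging.get_image("scene"); p=boxfit(im,[.639,.12,.1])
draw(im,[(RK,[((.12,-.23,.034),(.12,.1,.034)),((-.04,.1,.006),(.12,.1,.006)),((-.04,.1,.034),(.12,.1,.034))],(0,255,0)),(p,BOX,(255,255,0))],"c8",(260,170,370,260),6)
```

```text
t 10.17 rack xy [ 0.0881 -0.0018] z 0.0132 yawrel 0.0012 F [ 0.14 -7.96 -0.29] open 0.0201 tilt [ 0.004 -0.004 -1.   ]
box world [0.6382 0.118  0.1059] rack [0.0907 0.0532 0.0014] err 0.3 67
```

View pics/c8.png

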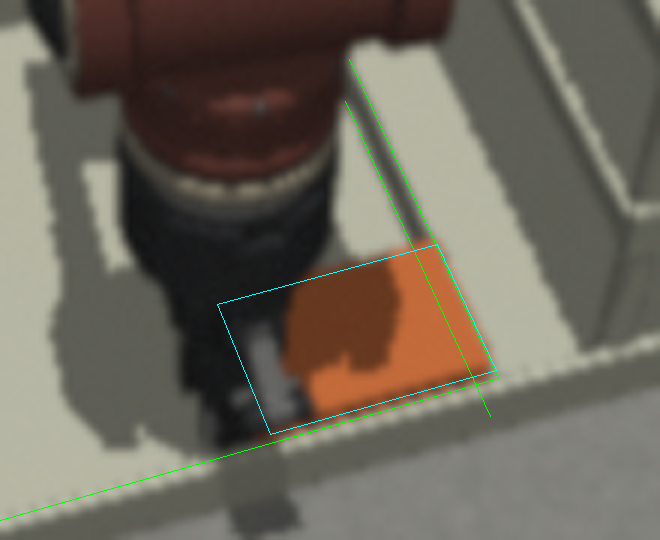

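Emit:
step_arm(
  targets=[0, 0.008, 0, 0, 0, 0.02, 0, 0, 0, 0.025, -0.03, 0, 0, 0.03, -0.065, 0, 0, 0.05, -0.1, 0, 0, 0.08, -0.13, 0, 0, 0.12, -0.13, 0, 0, 0.15, -0.13, 0, 0, 0.15, -0.13, 0],
)

```text
t: 10.97
tool_pos: [0.6575, -0.0916, 0.1456]
tool_rot: [3.131, 0.157, 0.011]
contact_force: [0.5, -0.2, 0.6]
opening: 0.0198
```

Run:
```python
from h import *
where()
im=imaging.get_image("scene"); p=boxfit(im,[.639,.12,.1])
draw(im,[(RK,[((.12,-.23,.034),(.12,.1,.034)),((-.04,.1,.034),(.12,.1,.034))],(0,255,0)),(p,BOX,(255,255,0))],"c9",(260,170,370,260),6)
draw(im,[],"c9b",(280,190,350,250),10)
im=imaging.get_image("side"); draw(im,[],"s9",(230,200,360,300),6)
```

```text
t 10.97 rack xy [ 0.088  -0.1573] z 0.1456 yawrel -0.0044 F [ 0.5  -0.19  0.65] open 0.0198 tilt [ 0.007 -0.007 -1.   ]
box world [0.6377 0.1184 0.1078] rack [0.0903 0.0537 0.0033] err 0.3 97
```

View pics/c9.png

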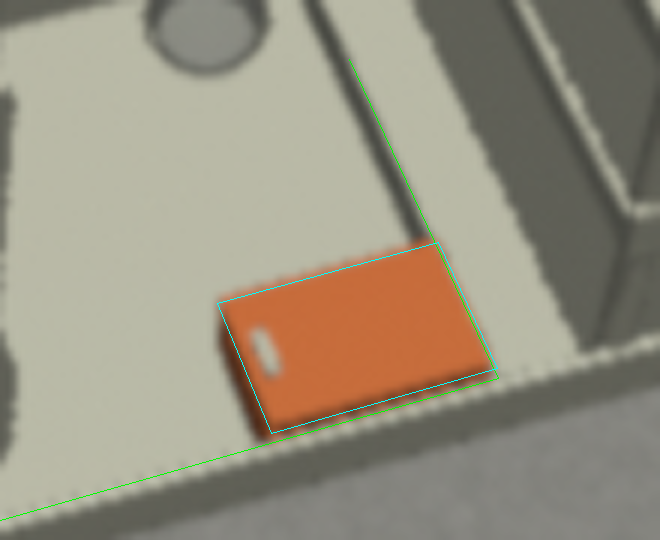

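View pics/c9b.png

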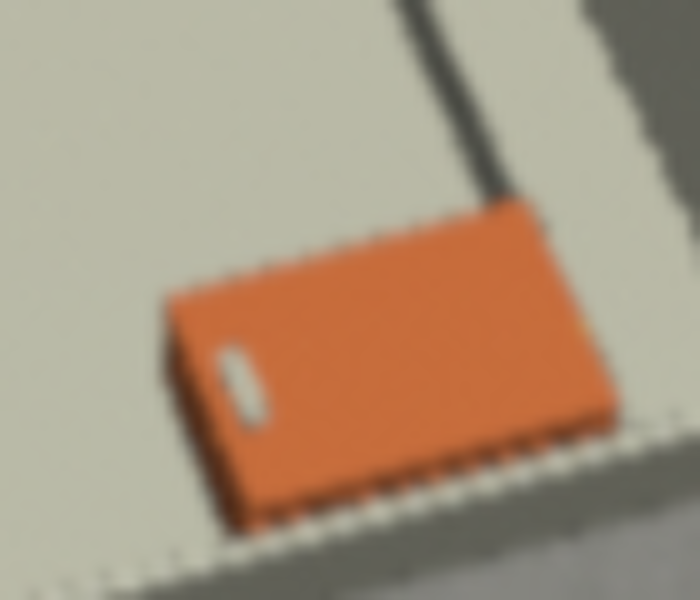

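View pics/s9.png

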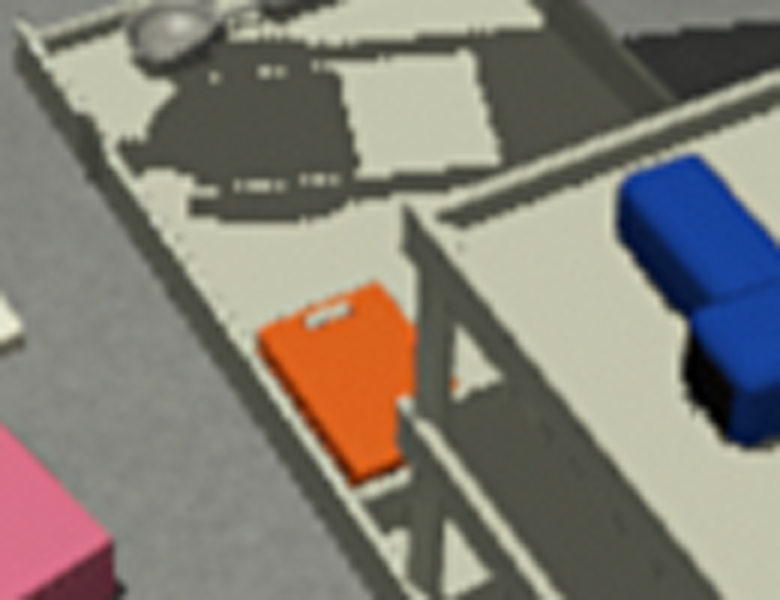

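The box looks flush and sits at rack (0.090, 0.054), yaw 0.003. I'll give it one confirming nudge sideways into the wall at its final place, approaching from above, as the rib push may have loosened it.

Emit:
step_arm(
  targets=[-0.03, -0.02, 0, 0.12, -0.05, -0.04, 0, 0.24, -0.063, -0.06, 0, 0.36, -0.063, -0.08, 0, 0.48, -0.063, -0.1, 0, 0.6, -0.063, -0.12, 0, 0.72, -0.063, -0.14, 0, 0.84, -0.063, -0.16, 0, 0.96, -0.063, -0.18, 0, 1.08, -0.063, -0.2, 0, 1.2, -0.063, -0.21, 0, 1.32, -0.063, -0.21, 0, 1.44],
  grip=0.045,
)

```text
t: 12.07
tool_pos: [0.5709, 0.1186, 0.1422]
tool_rot: [-2.463, 1.949, -0.005]
contact_force: [0.6, 1.1, 0.1]
opening: 0.0449
```

Emit:
step_arm(
  targets=[0, 0, 0, 0.125, 0, 0, 0, 0.125, 0, 0, 0, 0.125],
)

```text
t: 12.32
tool_pos: [0.5702, 0.1196, 0.1416]
tool_rot: [-2.342, 2.094, -0.004]
contact_force: [0.8, -0.4, 0.8]
opening: 0.0448
```

Run:
```python
from h import *
where(); go(.025,.052,.013,-np.pi/2)
im=imaging.get_image("wrist"); save(im,"w10")
```

```text
t 12.32 rack xy [0.0233 0.0619] z 0.1416 yawrel -1.5638 F [ 0.83 -0.4   0.78] open 0.0448 tilt [ 0.002 -0.001 -1.   ]
t 12.32 shift [ 0.0097 -0.0014  0.1286] roll 0.007
```

View pics/w10.png

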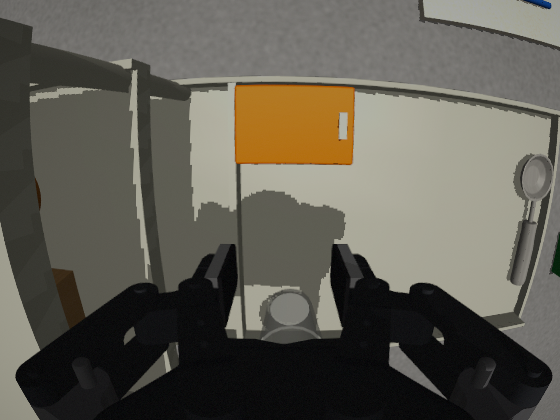

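Wrist view: the box at (295,124) is square, its end lies on the rib line at column 238 and its long side on the far wall. The cup at (290,310) is clear of the fingers. Descending for the nudge.

Emit:
step_arm(
  targets=[0.017, -0.001, 0.02, 0.007, 0.017, -0.001, 0.05, 0.007, 0.017, -0.001, 0.08, 0.007, 0.017, -0.001, 0.1, 0.007, 0.017, -0.001, 0.115, 0.007, 0.017, -0.001, 0.124, 0.007, 0.017, -0.001, 0.126, 0.007, 0.017, -0.001, 0.126, 0.007],
)

```text
t: 13.03
tool_pos: [0.5734, 0.1022, 0.0155]
tool_rot: [2.334, -2.102, 0.003]
contact_force: [-1.0, 0.7, 1.3]
opening: 0.0449
```

Run:
```python
from h import *
where(); go(.047,.045,.013,-np.pi/2)
```

```text
t 13.03 rack xy [0.0246 0.0443] z 0.0155 yawrel -1.5706 F [-1.05  0.65  1.25] open 0.0449 tilt [ 0.001 -0.002 -1.   ]
t 13.03 shift [-0.0007 -0.0224  0.0026] roll 0.0002
```

Emit:
step_arm(
  targets=[0, -0.006, 0.001, 0, 0, -0.012, 0.001, 0, 0, -0.016, 0.001, 0, 0, -0.018, 0.001, 0, 0, -0.02, 0.001, 0, 0, -0.0215, 0.001, 0, 0, -0.0225, 0.001, 0, 0, -0.0225, 0.001, 0],
)

```text
t: 13.7
tool_pos: [0.5958, 0.1046, 0.0145]
tool_rot: [2.334, -2.102, 0.003]
contact_force: [0.3, -0.8, -0.2]
opening: 0.0451
```

Run:
```python
from h import *
where()
```

```text
t 13.7 rack xy [0.0471 0.0443] z 0.0145 yawrel -1.5706 F [ 0.3  -0.77 -0.2 ] open 0.0451 tilt [ 0.001 -0.002 -1.   ]
```

Emit:
step_arm(
  targets=[0, -0.001, 0, 0, 0, -0.002, 0, 0, 0, -0.002, 0, 0],
)

```text
t: 13.95
tool_pos: [0.5958, 0.1047, 0.0141]
tool_rot: [2.331, -2.099, -0.003]
contact_force: [-8.0, -0.7, 5.9]
opening: 0.0456
```

Run:
```python
from h import *
where()
im=imaging.get_image("scene"); draw(im,[],"c11",(270,170,360,255),7)
```

```text
t 13.95 rack xy [0.0472 0.0444] z 0.0141 yawrel -1.5706 F [-7.96 -0.75  5.89] open 0.0456 tilt [-0.004 -0.002 -1.   ]
```

View pics/c11.png

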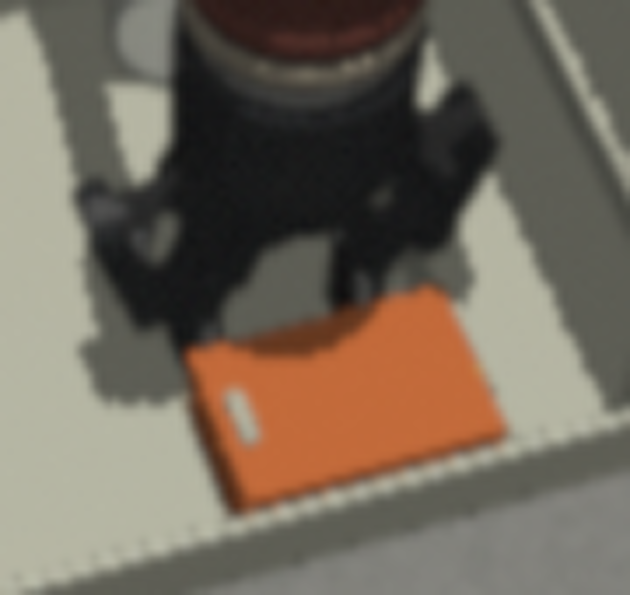

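Firm stop: 8 N and no further travel at x' = 0.0472, so the box is against the wall. Backing off and lifting.

Emit:
step_arm(
  targets=[0, 0.004, 0, 0, 0, 0.012, 0, 0, 0, 0.02, 0, 0, 0, 0.02, -0.03, 0, 0, 0.02, -0.065, 0, 0, 0.02, -0.1, 0, 0.03, 0.02, -0.13, 0, 0.07, 0.02, -0.14, 0, 0.11, 0.02, -0.14, 0, 0.15, 0.02, -0.14, 0, 0.19, 0.02, -0.14, 0, 0.21, 0.02, -0.14, 0],
)

```text
t: 15.0
tool_pos: [0.598, -0.1099, 0.1549]
tool_rot: [2.328, -2.102, 0.001]
contact_force: [0.6, 0.1, -0.0]
opening: 0.0452
```

Run:
```python
from h import *
where()
im=imaging.get_image("scene"); save(im,"f_scene")
p=boxfit(im,[.639,.12,.1])
draw(im,[],"c12",(270,170,360,255),7)
T=[((-.03,-.045,.042),(.03,-.045,.042)),((-.03,.045,.042),(.03,.045,.042)),((-.03,-.045,.042),(-.03,.045,.042)),((.03,-.045,.042),(.03,.045,.042))]
for n in ("scene","side"):
    im=imaging.get_image(n)
    print(n,[(k,np.round(r["uv"],1),round(r["score"],2)) for k in ("cup","spoon","thermometer","pillbox") for r in imaging.mark_of(k,im)[:1]])
im=imaging.get_image("wrist"); save(im,"w12")
P=cloud(imaging.get_image("scene"))
```

```text
t 15.0 rack xy [ 0.027  -0.1693] z 0.1549 yawrel -1.5734 F [ 0.63  0.1  -0.01] open 0.0452 tilt [-0.003 -0.004 -1.   ]
box world [0.6388 0.1183 0.1077] rack [0.0914 0.0535 0.0032] err 0.2 95
scene [('cup', array([298.7, 173. ]), 0.81), ('spoon', array([199.6, 238.3]), 0.65), ('thermometer', array([402. , 128.8]), 0.6), ('pillbox', array([315.6, 233.2]), 0.95)]
side [('spoon', array([269.5, 203.3]), 0.78), ('thermometer', array([377.1, 260. ]), 0.78), ('pillbox', array([227.8, 293.6]), 0.72)]
```

View pics/c12.png

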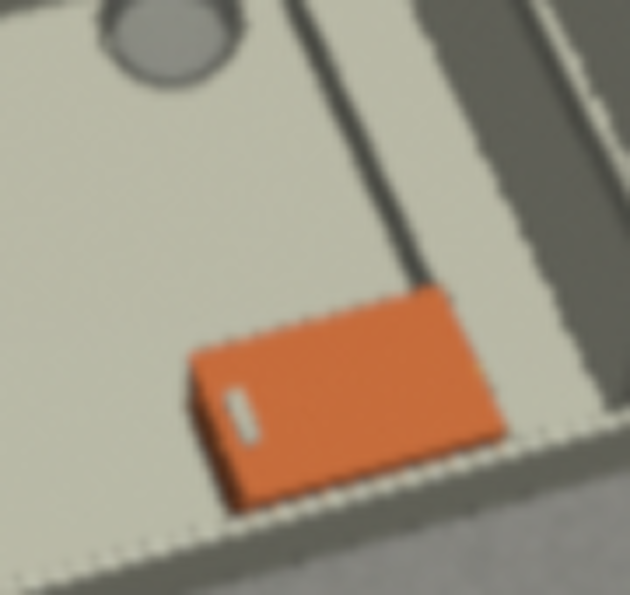

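View pics/f_scene.png

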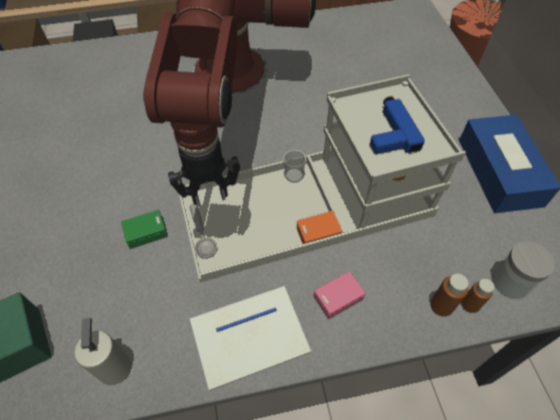

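View pics/w12.png

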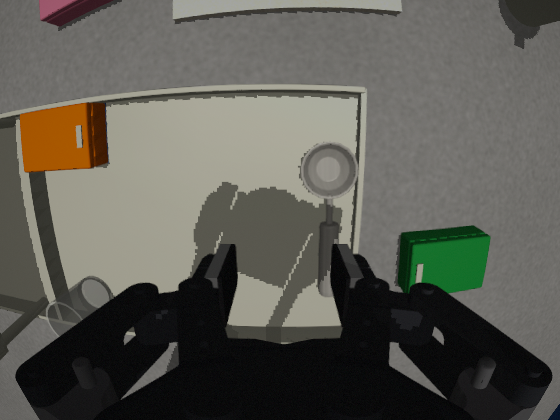

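Run:
```python
from h import *
im=imaging.get_image("side"); draw(im,[],"s13",(268,240,308,290),12)
im=imaging.get_image("scene"); P=cloud(im)
r,e,n=edgefit(im,[((-.12,-.22,.034),(-.12,.03,.034)),((-.12,-.14,.006),(-.12,.03,.006)),((-.04,.1,.006),(.05,.1,.006))],RK); print("rack refit",r.round(4),e,n)
```

```text
rack refit [0.5533 0.0645 0.1236] 0.36471472354722223 59
```

View pics/s13.png

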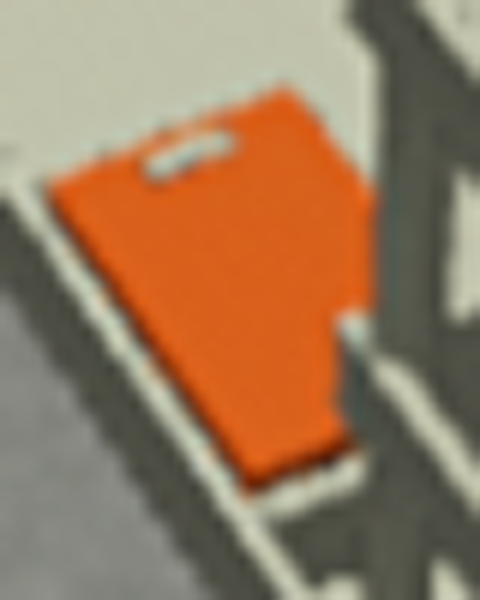

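The side close-up shows the box's end parallel to and touching the rib rim, and its long side along the wall rim, with no wedge or gap. The rack refit is invalid because the arm now covers its edges, so I'm ignoring it. The arm is clear, so I'm handing in.

Run:
```python
from h import *
where(); print(ticket.finish_job())
```

```text
t 15.75 rack xy [ 0.0279 -0.1651] z 0.1546 yawrel -1.5701 F [ 0.29 -0.17 -0.18] open 0.045 tilt [-0.004 -0.002 -1.   ]
the job is handed in; nothing more can be done
None
```

The orange pill box is on the blue pad, square against the far side wall and the cross rib. I handed the job in at 15.8 s with the arm raised clear and touching nothing.

- **Pushes:** I pushed the box with two spread fingers to the far wall (stopped at about 4 N). Then I pushed it along the wall to the rib (8 N stop), and last pressed it once more into the wall at its final place (8 N, no further travel). That last push closed a gap of about 1 mm that had opened during the rib push. The box was never lifted or tipped.
- **Last checks:** The camera fit puts the box at rack x 91.4 mm, y 53.5 mm, yaw 0.003 rad, against a target of 90, 55 and 0. That is within the 2 mm calibration. The close-up pictures show no visible gap at the wall or the rib.
- **Other things:** The arm touched none of the cup, spoon or thermometer, and they look unmoved in the pictures. The detector marks for the cup and spoon, taken before and after, differ by up to about 5 pixels, which I took as detector scatter.
- **Checks that disagreed:**
  - The fitted y is about 1.5 mm short of the target, while the position where the fingers stopped gives 55.2 mm. The fit stayed the same from being pressed on the rib to the end, so I took the box as touching the rib.
  - A late refit of the rack gave a wrong result because the arm covered its edges, so I discarded it.

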